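Hold the rinse board out over the ultrasonic bath

TASK

Push the dark anodised block square and flush into the fenced corner of the white board on the riser. Then slide the board straight out until its outer end is in line with the pair of rods on the bath, which is past its balance point: keep it lying level on the riser, never letting it tip, and finish while still holding it there for rinsing. Leave the vials, beaker and notebook alone.

Things in the scene. Friction and masses are not known exactly. Their poses are not given: they have to be found in the camera images.
- riser: Fixed stand, grey top 260 x 160 mm, top surface 140 mm above the bench. Origin under its centre at bench height; x points outward (towards the bath), y across, z up. Outer edge of the top at x = +130 mm. Two aluminium guide strips along x, 8 mm high and 12 mm wide, leave a 116 mm wide channel for the board; there are no end stops.
- board: Loose white plastic board, 300 (x) x 110 (y) x 10 mm (z), about 0.38 kg, lying between the guide strips with 3 mm play each side; x points outward as the riser's. Origin: centre of its underside. On top, 10 mm high and 8 mm thick: an end fence along the outer end (inner face at x = +142 mm) and a side fence along the +y edge (inner face at y = +47 mm, from x = +20 to +142 mm); together they make the corner. Near the other end stands the black grip fin.
- grip_fin (a point): Centre of the black upright grip fin fixed on the board: 14 mm thick along board x, 60 mm wide along y, 40 mm high (10 to 50 mm above the board's underside). This point is at board x = -120 mm, y = 0, 30 mm above the underside.
- board_end (a point): Middle of the board's outer end face: board x = +150 mm, y = 0, 5 mm above the underside.
- block: Loose dark grey anodised aluminium block, 64 (x) x 40 (y) x 36 mm (z), about 0.25 kg, lying on the board, x roughly along the board's x. Origin: centre of its underside. Flush in the corner its origin is at board x = +110, y = +27 mm.
- bath: Fixed small open steel ultrasonic bath, 150 (x) x 190 (y) mm, rim 111 mm above the bench, 29 mm lower than the riser's top; axes parallel to the riser's. Origin under its centre at bench height. Two thin upright rods (8 mm thick, tops 178 mm above the bench) stand on its rim at x = +40 mm, y = +91 and -91 mm; the board passes between them.
- mark (a point): The point midway between the two rods, 145 mm above the bench; axes as the bath's and riser's. The board's end is to lie at x = 0 of this point (measured along x).
- vial1: Bystander: amber capped vial, 28 mm across, 55 mm tall, standing on the bench. Origin under its centre.
- vial2: Bystander: clear capped vial, 28 mm across, 55 mm tall, on the bench. Origin under its centre.
- beaker: Bystander: glass beaker, 64 mm across, 80 mm tall, on the bench. Origin under its centre.
- notebook: Bystander: green notebook, 200 x 150 x 12 mm, lying on the bench. Origin under its centre.
There are look-alikes about, which are no part of the job. What is shaped like the block but purple or yellow is not meant.

How it is judged:
On the way:
1. the block is square and flush in the board's corner while the board is still back on the riser (x of block in the frame of board above 0.107 m and y of block in the frame of board above 0.024 m and angle between the x axis of block and the x axis of board, either way round below 0.05 rad and z of block in the frame of board below 0.015 m and x of board in the frame of riser below 0.06 m), for 0.2 s.
At the end, for the whole second after the job is handed in: Fingers hold the board (over 1 N) at rest, its outer end within 7 mm of the rods' line along the slide; board level within 0.04 rad, on the riser (-5 to +6 mm), off the bath; the block, let go, within 3 mm of both fences and square within 0.05 rad (x of block in the frame of board above 0.107 m and y of block in the frame of board above 0.024 m and angle between the x axis of block and the x axis of board, either way round below 0.05 rad and z of block in the frame of board below 0.015 m and x of board_end in the frame of mark between -0.007 and 0.007 m and angle between board's own z axis and vertical below 0.04 rad and z of board in the frame of riser between 0.135 and 0.146 m and contact force between board and riser above 0.2 N and contact force between the fingers and board above 1 N and contact force between board and bath below 0.1 N and contact force between the fingers and block below 0.3 N and linear speed of board below 0.02 m/s); the arm keeps its last pose, push and grip.
It fails at once if the board tips (angle between board's own z axis and vertical above 0.12 rad).
It fails at once if the block falls off the board (height (world z) of block below 0.12 m).
It fails at once if a vial, the beaker or the notebook is disturbed (distance of any of vial1, vial2, beaker, notebook from where it was at the start of the episode above 0.02 m).
It also fails if it takes over 48 s, if anything falls off the work surface, if the arm or the gripper's body presses on something with over 40 N, if the wrist force passes 120 N, or if a joint passes its speed limit or range.

ROBOT

A 6-joint arm with a two-finger parallel gripper is mounted at the origin on the work surface. World frame = base frame: x ahead of the robot, y to its left, z up, the work surface at z = 0. Lengths are in m, angles in rad, forces in N, time in s.
With the tool pointing down it reaches from about 0.375 to 0.925 m from the base axis. Payload 5.7 kg.
Tool frame: the origin (TCP) lies between the finger pads; the fingertips stand r.tip_extent ahead of it and the grasp point (between the pads) lies 6 mm ahead of it (r.tip_extent is the distance from the TCP to the fingertips, in m); z points along the fingers, y is the line along which they close (so a half turn about z gives the same grasp; the last joint's range is limited). The gripper opens to 88 mm and grips with 3 to 60 N. Pads are 20 mm wide; open, the fingers measure 115 mm over their backs; the gripper's body (75 mm by 178 mm) begins 61 mm behind the grasp point.
Start: joints at [-0.115, 0.359, 1.51, -0, 1.272, -0.115], TCP at [0.6, -0, 0.248] pointing down, gripper open.
Joint ranges: [-2.97, 2.97], [-1.01, 2.36], [0.21, 2.38], [-0.96, 4.11], [0.2, 2.71], [-2.98, 2.98]. Speed limits (rad/s): [2.39, 2.39, 3.14, 3.14, 3.14, 3.14].

INTERFACE

Orientations are given as a unit quaternion [x, y, z, w].
In Python, from bench import r gives the robot as it stands.
- The arm moves only by the tool play_rows, never from a script. Its argument "deltas" is a list of rows, each a list of 2 entries, a list of its own where there are three numbers: the shift along the tool's x, y, z in cm, then the turn, a rotation vector about the tool's x, y, z in degrees. A call has 1 to 20 rows; each row is the pose to reach, as a shift and turn from the pose commanded when the call began, along the tool's axes at that moment; what a row does not reach only later rows make up. A row lasts 1/8 s, in which the tool goes at most 62.5 mm and 10.7 degrees, less where a joint would pass 70% of its speed; a pose out of reach is approached as far as the arm can. A call with a gripper value outside its range is refused whole. "hand" is the finger opening in cm, from 0 to 8.78, set as the call begins (left out, the last holds). The fingers move at their own pace and stop on an object; "squeeze" is the grip in N (left out, the last holds). Time passes only in rows, so rows that repeat a pose let the fingers close. It gives the time, the measured TCP pose, the force, the opening and the grip force at its end, in the units of the state.
- r.get_obs(): the state, without advancing time (a new reading comes with each control period).
- r.grab_frame(name): name is "scene" or "side" or "wrist"; returns a dict with "pixels" (420x560x3 uint8, blue, green, red), "fx", "fy", "cx", "cy" (pixels), "k1" (the pictures are not rectified: a ray, as slopes to the right and down, at radius r is drawn at 1 + k1 r^2 times it, then the intrinsics apply), "R" (3x3) and "t" (3): a world point X has camera coordinates R X + t. Camera axes: x right, y down, z forward; pixel columns grow to the right and rows downward; lengths in m; the calibration is good to about 2 mm. A picture is of the moment at which its call begins. There is no depth.
- r.close_job(): hands the job in; it is judged then, once.
The state is a dict: "t": time; "joints": joint angles; "dq": joint speeds; "effort": joint torques, N m; "position": TCP position; "tcp_rot": TCP orientation; "force": force on the tool from outside, world axes, zero at the start; "torque": the same for the moment, N m; "grip_width": opening from 0.0 (shut) to 1.0 (fully open); "finger_force": force on a finger pad.
Only numpy, scipy, OpenCV 4.12 (cv2) and the standard library are available. Lean on these libraries where they do the work, as an engineer would, in place of code of your own. Each camera call takes 0.05 s, during which the arm holds its last target. There are 200 camera calls.

## Working session

There is one attempt and no reset: what is moved stays moved. The work goes in short steps, Python scripts to look and compute and a tool call to move; the robot and the scene stay as the last step left them, time stands still between calls to the robot, and variables do not carry over. Pictures are saved under pics/ and viewed, at most 13 in all, crops included, and the job is handed in when it is done.

Besides the shell and the picture viewer there is one more tool, called in YAML: its name, and indented under it one key for each argument. play_rows: Moves the arm, as the interface text tells. Its arguments: {"type":"object","properties":{"deltas":{"type":"array"},"hand":{"type":"number"},"squeeze":{"type":"number"}},"required":["deltas"]}

```bash
mkdir -p pics; ls
python3 - <<'E'
from bench import r
import cv2,pickle
o=r.get_obs();print({k:o[k] for k in o}, r.tip_extent)
F={}
for n in("scene","side","wrist"):
    f=r.grab_frame(n);F[n]=f;cv2.imwrite(f"pics/{n}0.png",f["pixels"])
    print(n,f["fx"],f["k1"],f["R"],f["t"])
pickle.dump(F,open("f0.pkl","wb"))
E
```

```text
pics
{'t': 0.0, 'joints': array([-1.15061146e-01,  3.59444509e-01,  1.51141890e+00, -8.94947423e-06,
        1.27249016e+00, -1.15102426e-01]), 'dq': array([ 1.11892843e-05, -4.07007290e-05,  6.47290586e-04, -1.20660965e-03,
        1.18701834e-03,  7.02128239e-04]), 'effort': array([-2.01257943e-03, -5.15376234e+01, -2.70722097e+01,  6.73234044e-02,
        3.48843460e-02, -1.61260368e-04]), 'position': array([5.99363330e-01, 8.61579895e-05, 2.46850718e-01]), 'tcp_rot': array([ 7.07090979e-01,  7.07122034e-01, -5.50320532e-04, -6.87291911e-04]), 'force': array([ 0.13459992, -0.38865171, -0.98397177]), 'torque': array([-0.03388156, -0.04716035,  0.02158185]), 'finger_force': 0.0, 'grip_width': 0.9987767290499577} 0.025
scene 535.3336623290891 -0.1597249000594221 [[ 0.99764543 -0.06854185  0.00236865]
 [-0.04751471 -0.71567007 -0.69682042]
 [ 0.04945654  0.69506716 -0.71724173]] [-0.55965211  0.17794788  1.0168293 ]
side 448.3044010941037 -0.0022290324315841973 [[-0.99438964 -0.10577294  0.00115584]
 [-0.06344373  0.58763088 -0.80663799]
 [ 0.08464127 -0.80218578 -0.59104469]] [0.5985567  0.10018801 1.16713939]
wrist 337.35603994919063 -0.05314730905367913 [[ 9.99998064e-01 -5.04078977e-04 -1.90209764e-03]
 [ 6.44065039e-05 -9.57729399e-01  2.87670634e-01]
 [-1.96670355e-03 -2.87670199e-01 -9.57727513e-01]] [-0.59976922 -0.03465017  0.39245022]
```

View pics/scene0.png

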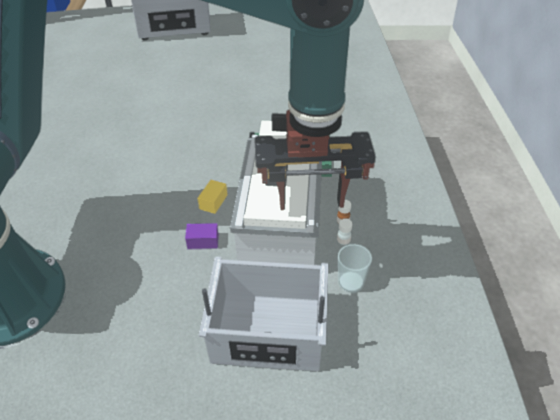

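View pics/side0.png

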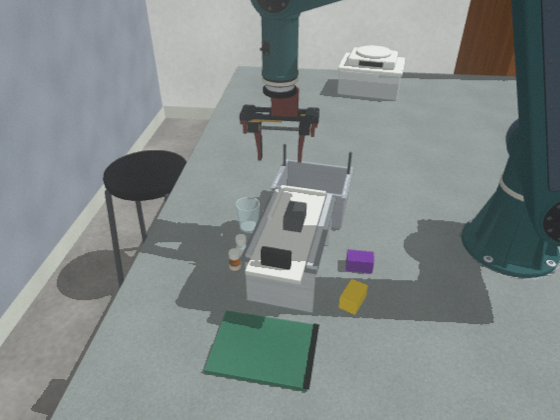

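Scene view: the bath is at (265,310), nearer the scene camera, with rods at (207,300) and (323,305). The riser with the white board lies behind it at (280,200). Side view: the dark block is at (295,215), the black fin at (276,258) and the rods at (285,155) and (349,162). The vials are at (235,260) and (240,242), the beaker at (248,213) and the notebook at (262,347).

Candidates for the block, in side pixels: dark grey (295,215), purple (360,261) and yellow (352,296). The dark grey one lies on the board and is the right colour. I'll confirm it in an enlarged crop.

```bash
cat > h.py <<'E'
import numpy as np,cv2
def ray(f,uv):
    K=np.array([[f["fx"],0,f["cx"]],[0,f["fy"],f["cy"]],[0,0,1]])
    p=cv2.undistortPoints(np.array([[uv]],float),K,np.array([f["k1"],0,0,0]))[0,0]
    R=np.array(f["R"]);return -R.T@np.array(f["t"]),R.T@np.array([p[0],p[1],1])
def onplane(f,uv,z):
    c,d=ray(f,uv);return c+d*(z-c[2])/d[2]
def proj(f,X):
    K=np.array([[f["fx"],0,f["cx"]],[0,f["fy"],f["cy"]],[0,0,1]])
    return cv2.projectPoints(np.array(X,float).reshape(-1,1,3),cv2.Rodrigues(np.array(f["R"]))[0],np.array(f["t"],float),K,np.array([f["k1"],0,0,0]))[0][:,0]
def crop(im,x0,y0,x1,y1,s,name):
    c=cv2.resize(im[y0:y1,x0:x1],None,fx=s,fy=s,interpolation=cv2.INTER_CUBIC)
    for x in range(-(-x0//20)*20,x1,20): cv2.putText(c,str(x),((x-x0)*s,10),0,.35,(0,0,255),1); cv2.line(c,((x-x0)*s,12),((x-x0)*s,18),(0,0,255),1)
    for y in range(-(-y0//20)*20,y1,20): cv2.putText(c,str(y),(0,(y-y0)*s+4),0,.35,(0,0,255),1)
    cv2.imwrite("pics/"+name,c)
E
python3 - <<'E'
from h import *;import pickle
F=pickle.load(open("f0.pkl","rb"))
crop(F["side"]["pixels"],235,138,370,312,4,"side0c.png") if 0 else crop(F["side"]["pixels"],225,140,375,288,4,"side0c.png")
crop(F["wrist"]["pixels"],0,0,560,420,1,"wrist0c.png")
E
```

```text
(no output)
```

View pics/side0c.png

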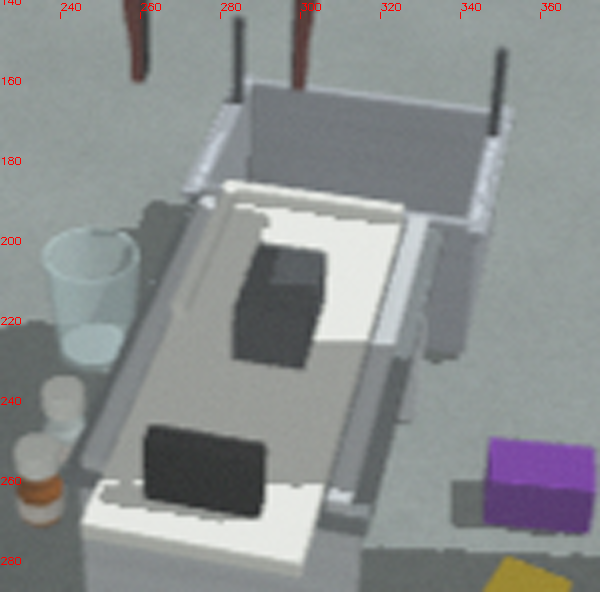

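View pics/wrist0c.png

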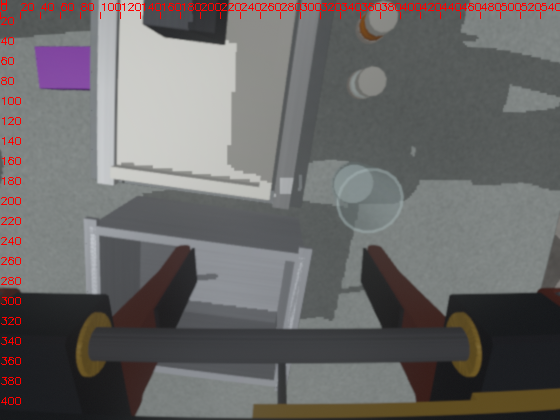

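The crop confirms the dark grey block lying on the white board at side pixels (283–305, 200–232). The purple and yellow blocks are on the bench. The wrist view shows the board's outer end at (110–272, 165–198). Next I'll turn these pixels into world positions.

Run:
```python
from h import *;import pickle
F=pickle.load(open("f0.pkl","rb"));s=F["side"];w=F["wrist"]
np.set_printoptions(precision=4,suppress=True)
S=lambda x,y:(225+x/4-.4,140+y/4-.4)
def P(n,x,y,z): p=onplane(s,S(x,y),z);print(n,p);return p
a=P("rodL",239,17,.178);b=P("rodR",502,48,.178);print("mid",(a+b)/2, "len",np.linalg.norm(a-b),"axis deg",np.degrees(np.arctan2(*(b-a)[[1,0]])))
P("rodLbase",235,101,.111);P("rodRbase",496,134,.111)
a=P("endL",224,182,.160);b=P("endR",404,206,.160);print("mid",(a+b)/2,np.linalg.norm(a-b),np.degrees(np.arctan2(*(b-a)[[1,0]])))
a=P("inL",83,520,.150);b=P("inR",302,567,.150);print("mid",(a+b)/2,np.linalg.norm(a-b))
a=P("finL",147,425,.190);b=P("finR",267,440,.190);print("mid",(a+b)/2,np.linalg.norm(a-b))
P("blk fl",270,243,.186);P("fr",327,252,.186);P("nr",308,315,.186);P("nl",238,302,.186);P("bot nr",303,368,.150);P("bot nl",233,357,.150)
print("wrist end", onplane(w,(112,165),.16),onplane(w,(272,192),.16))
```

```text
rodL [ 0.6014 -0.1568  0.178 ]
rodR [ 0.4217 -0.1325  0.178 ]
mid [ 0.5115 -0.1446  0.178 ] len 0.18130882482872057 axis deg 172.30251769198586
rodLbase [ 0.6035 -0.156   0.111 ]
rodRbase [ 0.4195 -0.1313  0.111 ]
endL [0.5934 0.0226 0.16  ]
endR [0.4826 0.0371 0.16  ]
mid [0.538  0.0298 0.16  ] 0.11174965286768933 172.57785015131753
inL [0.6333 0.314  0.15  ]
inR [0.5243 0.3342 0.15  ]
mid [0.5788 0.3241 0.15  ] 0.11087948279917617
finL [0.6046 0.2859 0.19  ]
finR [0.5454 0.2905 0.19  ]
mid [0.575  0.2882 0.19  ] 0.05941753075023291
blk fl [0.5576 0.1207 0.186 ]
fr [0.5253 0.1259 0.186 ]
nr [0.5322 0.1845 0.186 ]
nl [0.5703 0.1771 0.186 ]
bot nr [0.5337 0.1852 0.15  ]
bot nl [0.5724 0.1798 0.15  ]
wrist end [0.4871 0.0433 0.16  ] [0.5957 0.0243 0.16  ]
```

Outward is about −97.8° in world. The block sits near board (28, −8) mm, and the slide is about 176 mm. I'll hover over the block, squared to the board, for a close look.

play_rows:
  deltas:
    - [[4, -1.3, -0.5], [0, 0, 2]]
    - [[8, -2.7, -1], [0, 0, 5]]
    - [[12, -4.2, -1], [0, 0, 7.8]]
    - [[15.2, -5.3, -1], [0, 0, 7.8]]
    - [[15.2, -5.3, -1], [0, 0, 7.8]]
    - [[15.2, -5.3, -1], [0, 0, 7.8]]
  hand: 8.78

```text
t: 0.9
position: [0.5472, 0.1515, 0.2575]
tcp_rot: [0.753, 0.658, -0.0, 0.0]
force: [-0.3, -0.7, -0.3]
grip_width: 0.995
finger_force: 0.0
```

Run:
```python
from bench import r
from h import *;import pickle
o=r.get_obs();print(o['t'],o['position'],o['tcp_rot'],o['force'],o['joints'])
F={n:r.grab_frame(n) for n in("wrist","side","scene")};pickle.dump(F,open("f1.pkl","wb"))
crop(F["wrist"]["pixels"],0,0,560,420,1,"w1.png")
```

```text
0.9 [0.54715862 0.15148115 0.25750442] [ 7.53409203e-01  6.57551872e-01 -2.43671645e-04  2.21675005e-04] [-0.26221942 -0.72328699 -0.3236508 ] [ 1.48829799e-01  3.03828061e-01  1.56811248e+00 -6.65961835e-04
  1.26982403e+00  2.84694040e-01]
```

View pics/w1.png

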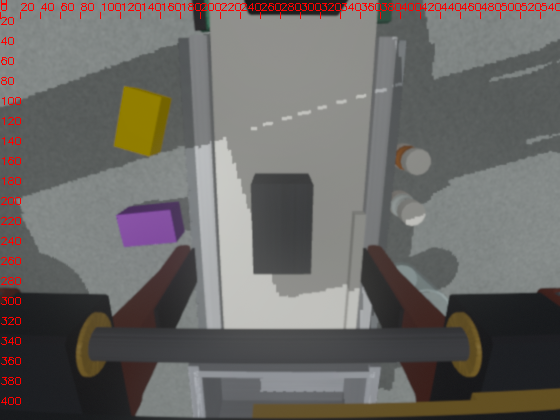

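The wrist view is squared to the board. The dark block's top face spans about (252–313, 186–273). The guide strips run at columns ~200 and ~370, the fin is at the top edge (270,10), and the outer fence is hidden by the gripper bar.

Run:
```python
from h import *;import pickle
np.set_printoptions(precision=4,suppress=True)
F=pickle.load(open("f1.pkl","rb"));w=F["wrist"]
im=cv2.cvtColor(w["pixels"],cv2.COLOR_BGR2GRAY)
m=((im<95)*255).astype(np.uint8);m[:165]=0;m[285:]=0;m[:,:235]=0;m[:,330:]=0
c=max(cv2.findContours(m,0,2)[0],key=cv2.contourArea);print(cv2.boundingRect(c),cv2.minAreaRect(c))
# left/right edges of block rows 195..268 by gradient, on top plane
L=[];Rr=[]
for y in range(195,268,6):
    g=np.diff(im[y].astype(float));L.append((240+np.argmin(g[240:270])+.5,y));Rr.append((300+np.argmax(g[300:325])+.5,y))
L=np.array([onplane(w,p,.186) for p in L]);Rr=np.array([onplane(w,p,.186) for p in Rr])
for n,A in(("L",L),("R",Rr)):
    k=np.polyfit(A[:,1],A[:,0],1);print(n,"angle from world y deg",np.degrees(np.arctan(k[0])),A.mean(0))
g=np.diff(im[:,282].astype(float));print("col282",[(i,g[i]) for i in range(160,290) if abs(g[i])>8])
print("near top/far top",onplane(w,(282,185.5),.186),onplane(w,(282,273),.186),"bot near",onplane(w,(282,173),.15))
# strip edges
for y in(60,100,150,200,230):
    g=np.diff(im[y].astype(float));print(y,[(i,int(g[i])) for i in list(range(170,235))+list(range(345,410)) if abs(g[i])>9])
print(im[0:30,290])
```

```text
(251, 174, 62, 100) ((281.5, 223.5), (99.0, 61.0), 90.0)
L angle from world y deg 7.280465581843925 [0.5304 0.155  0.186 ]
R angle from world y deg 7.668373779167826 [0.5699 0.1496 0.186 ]
col282 [(171, np.float64(-9.0)), (172, np.float64(-28.0)), (173, np.float64(-29.0)), (174, np.float64(-10.0)), (272, np.float64(11.0)), (273, np.float64(26.0)), (274, np.float64(23.0))]
near top/far top [0.5546 0.1831 0.186 ] [0.5464 0.1221 0.186 ] bot near [0.5551 0.1843 0.15  ]
60 [(189, 20), (190, 10), (207, -13), (210, 21), (211, 19), (373, -16), (374, -13), (377, 10), (394, -17), (395, -11), (400, 14), (401, 15), (404, -14)]
100 [(191, 15), (192, 11), (208, -10), (209, -10), (211, 12), (212, 19), (213, 12), (345, -17), (346, -19), (370, -20), (371, -11), (374, 13), (391, -15)]
150 [(172, 12), (193, 14), (194, 28), (195, 16), (210, -22), (211, -32), (212, -17), (213, 27), (214, 51), (215, 16), (227, -14), (230, -24), (231, -16), (366, -15), (367, -16), (370, 10), (386, -15), (387, -11), (405, 11)]
200 [(187, 11), (196, 12), (197, 27), (198, 15), (213, -36), (214, -25), (216, 42), (217, 33), (362, -12), (363, -17), (366, 10), (381, -11), (382, -11), (390, 15), (391, 17)]
230 [(173, -16), (174, -12), (183, 21), (184, 23), (198, 13), (199, 27), (200, 13), (214, -22), (215, -29), (216, -13), (217, 30), (218, 49), (219, 13), (350, -11), (353, 10), (378, -11), (379, -11)]
[ 26  26  27  26  27  27  28  27  29  28  29  29  31  34  64 113 138 143
 144 144 143 144 144 143 144 144 143 144 144 144]
```

Run:
```python
from h import *;import pickle
np.set_printoptions(precision=4,suppress=True)
F=pickle.load(open("f1.pkl","rb"));w=F["wrist"]
def line(n,pts,z):
    A=np.array([onplane(w,(x+.5,y),z) for x,y in pts]);k=np.polyfit(A[:,1],A[:,0],1);print(n,"deg",np.degrees(np.arctan(k[0])),"x at y=.153",np.polyval(k,.153));return k
a=line("stripLout",[(189.6,60),(191.4,100),(194,150),(197,200),(199,230)],.148)
b=line("stripRout",[(394.5,60),(391,100),(386.5,150),(381.5,200),(378.5,230)],.148)
line("stripLin",[(207,60),(208.5,100),(211,150),(213.4,200),(214.8,230)],.148)
line("boardL",[(210.5,60),(212,100),(214,150),(216.4,200),(217.9,230)],.150)
line("boardR",[(373.5,60),(370.4,100),(366.5,150),(362.7,200)],.150)
# fin: near-outward bottom/top edge seen at row ~14.5
print("fin low edge", onplane(w,(290,14.5),.15),onplane(w,(290,14.5),.19))
```

```text
stripLout deg 8.416665237711815 x at y=.153 0.4857632372773916
stripRout deg 8.32895689807639 x at y=.153 0.6279117966567129
stripLin deg 8.168686203201371 x at y=.153 0.4984325949528534
boardL deg 8.194030365977516 x at y=.153 0.5011697326836597
boardR deg 8.29346289750997 x at y=.153 0.612669923911811
fin low edge [0.5744 0.2884 0.15  ] [0.5718 0.2789 0.19  ]
```

play_rows:
  deltas:
    - [[0.1, 0.2, 2], [0, 0, 0.3]]
    - [[0.2, 0.3, 4.5], [0, 0, 0.3]]
    - [[0.2, 0.3, 6.2], [0, 0, 0.3]]
    - [[0.2, 0.3, 6.85], [0, 0, 0.3]]
    - [[0.2, 0.3, 6.85], [0, 0, 0.3]]

```text
t: 1.68
position: [0.5502, 0.1533, 0.189]
tcp_rot: [0.755, 0.655, -0.0, -0.0]
force: [0.3, 0.5, 0.4]
grip_width: 0.999
finger_force: 0.0
```

play_rows:
  deltas:
    - [[0, 0, 0], [0, 0, 0]]
    - [[0, 0, 0], [0, 0, 0]]
    - [[0, 0, 0], [0, 0, 0]]
    - [[0, 0, 0], [0, 0, 0]]
    - [[0, 0, 0], [0, 0, 0]]
    - [[0, 0, 0], [0, 0, 0]]
  hand: 3.0
  squeeze: 12

```text
t: 2.42
position: [0.5501, 0.1536, 0.1892]
tcp_rot: [0.755, 0.655, -0.0, -0.0]
force: [-1.0, -0.4, 1.4]
grip_width: 0.451
finger_force: 12.0
```

play_rows:
  deltas:
    - [[-0.5, 0.2, 0], [0, 0, 0]]
    - [[-1.2, 0.5, 0], [0, 0, 0]]
    - [[-2.2, 0.9, 0], [0, 0, 0]]
    - [[-3.2, 1.3, 0], [0, 0, 0]]
    - [[-4.2, 1.7, 0], [0, 0, 0]]
    - [[-5.2, 2.1, 0], [0, 0, 0]]
    - [[-6.2, 2.4, 0], [0, 0, 0]]
    - [[-7, 2.6, 0], [0, 0, 0]]
    - [[-7.4, 2.7, 0], [0, 0, 0]]
    - [[-7.4, 2.7, 0], [0, 0, 0]]
    - [[-7.7, 2.7, 0], [0, 0, 0]]
    - [[-8, 2.7, 0], [0, 0, 0]]
    - [[-8.3, 2.7, 0], [0, 0, 0]]
    - [[-8.6, 2.7, 0], [0, 0, 0]]
    - [[-8.8, 2.7, 0], [0, 0, 0]]
    - [[-9, 2.7, 0], [0, 0, 0]]
    - [[-9, 2.7, 0], [0, 0, 0]]

```text
t: 4.55
position: [0.5643, 0.0611, 0.1892]
tcp_rot: [0.755, 0.655, 0.0, -0.0]
force: [0.3, 4.9, 1.8]
grip_width: 0.456
finger_force: 12.0
```

Run:
```python
from bench import r
from h import *;import pickle
o=r.get_obs();print(o['t'],o['position'],o['force'],o['torque'])
F={n:r.grab_frame(n) for n in("wrist","side")};pickle.dump(F,open("f2.pkl","wb"))
a=F["wrist"]["pixels"];b=F["side"]["pixels"]
crop(b,225,140,375,288,4,"s2.png");s=cv2.imread("pics/s2.png")
cv2.imwrite("pics/c2.png",np.hstack([cv2.resize(s,(425,420)),a[:,180:480]]))
```

```text
4.55 [0.56429442 0.06111013 0.18918874] [0.30360452 4.94915415 1.79820358] [ 0.78042727 -0.03503489 -0.14171773]
```

View pics/c2.png

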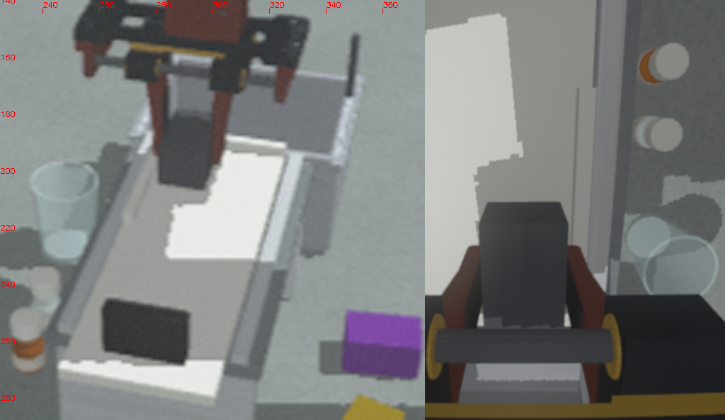

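The left (side) view shows the block up against the end fence at (278,190). The reaction along +y is 4.9 N. The wrist view shows a small gap left to the side fence, between columns 567 and 576 of the montage. Next I push in +y.

play_rows:
  deltas:
    - [[0, 0.2, 0], [0, 0, 0]]
    - [[0, 0.4, 0], [0, 0, 0]]
    - [[0, 0.6, 0], [0, 0, 0]]
    - [[0, 0.75, 0], [0, 0, 0]]
    - [[0, 0.9, 0], [0, 0, 0]]
    - [[0, 0.9, 0], [0, 0, 0]]

```text
t: 5.4
position: [0.5688, 0.0602, 0.1892]
tcp_rot: [0.755, 0.656, -0.003, -0.003]
force: [-11.0, 5.3, 14.0]
grip_width: 0.451
finger_force: 12.0
```

play_rows:
  deltas:
    - [[0, -0.2, 0], [0, 0, 0]]
    - [[0, -0.4, 0], [0, 0, 0]]
    - [[0, -0.4, 0], [0, 0, 0]]

```text
t: 5.78
position: [0.5685, 0.0602, 0.1891]
tcp_rot: [0.755, 0.655, -0.0, -0.001]
force: [-2.6, 5.6, 4.6]
grip_width: 0.452
finger_force: 12.0
```

Run:
```python
from bench import r
from h import *
a=r.grab_frame("wrist")["pixels"];cv2.imwrite("pics/w3.png",cv2.resize(a[180:400,300:500],None,fx=3,fy=2.7))
o=r.get_obs();print(o['position'],o['force'],o['torque'])
```

```text
[0.56848833 0.060195   0.1891129 ] [-2.79423137  4.97093245  5.30481329] [0.8310752  0.67698617 0.08650948]
```

View pics/w3.png

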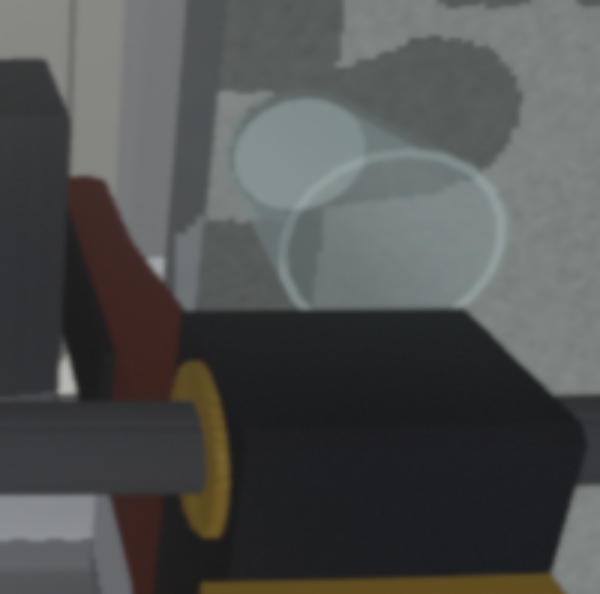

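Montage of the wrist crop: the block's lower near corner at (45,60) is still about 3–4 mm short of the fence line at column 72. Fz also rose during the push, so something jammed. I'll lift 2 mm and push again.

play_rows:
  deltas:
    - [[0, 0, -0.1], [0, 0, 0]]
    - [[0, 0, -0.2], [0, 0, 0]]
    - [[0, 0, -0.2], [0, 0, 0]]

```text
t: 6.2
position: [0.5691, 0.0595, 0.1907]
tcp_rot: [0.755, 0.655, -0.0, -0.0]
force: [-0.2, 1.1, -2.6]
grip_width: 0.455
finger_force: 12.0
```

play_rows:
  deltas:
    - [[0, 0.1, 0], [0, 0, 0]]
    - [[0, 0.2, 0], [0, 0, 0]]
    - [[0, 0.3, 0], [0, 0, 0]]
    - [[0, 0.3, 0], [0, 0, 0]]

```text
t: 6.7
position: [0.5721, 0.0593, 0.1911]
tcp_rot: [0.755, 0.655, -0.0, 0.0]
force: [-0.7, 0.0, -2.5]
grip_width: 0.454
finger_force: 12.0
```

play_rows:
  deltas:
    - [[0, 0.1, 0], [0, 0, 0]]
    - [[0, 0.2, 0], [0, 0, 0]]
    - [[0, 0.3, 0], [0, 0, 0]]
    - [[0, 0.4, 0], [0, 0, 0]]
    - [[0, 0.4, 0], [0, 0, 0]]

```text
t: 7.32
position: [0.5726, 0.0593, 0.1905]
tcp_rot: [0.755, 0.656, -0.003, -0.002]
force: [-9.2, 0.4, 3.2]
grip_width: 0.456
finger_force: 12.0
```

play_rows:
  deltas:
    - [[0, -0.2, 0], [0, 0, 0]]
    - [[-0.1, -0.2, 0], [0, 0, 0]]
    - [[-0.25, -0.2, 0], [0, 0, 0]]
    - [[-0.4, -0.2, 0], [0, 0, 0]]
    - [[-0.4, -0.2, 0], [0, 0, 0]]

```text
t: 7.95
position: [0.5726, 0.0566, 0.1906]
tcp_rot: [0.755, 0.655, -0.0, -0.002]
force: [-3.6, 4.5, -3.1]
grip_width: 0.453
finger_force: 12.0
```

play_rows:
  deltas:
    - [[0, 0, 0.05], [0, 0, 0]]
    - [[0, 0, 0.1], [0, 0, 0]]
    - [[0, 0, 0.15], [0, 0, 0]]
    - [[0, 0, 0.15], [0, 0, 0]]

```text
t: 8.45
position: [0.5727, 0.0567, 0.1899]
tcp_rot: [0.755, 0.655, 0.0, -0.001]
force: [-5.9, 5.1, 3.7]
grip_width: 0.455
finger_force: 12.0
```

play_rows:
  deltas:
    - [[0, 0, 0], [0, 0, 0]]
    - [[0, 0, 0], [0, 0, 0]]
    - [[0, 0, 0], [0, 0, 0]]
    - [[0, 0, -2], [0, 0, 0]]
    - [[0, 0, -5], [0, 0, 0]]
    - [[3, 0, -8], [0, 0, 0]]
    - [[5, -1, -8], [0, 0, 0]]
    - [[5, -1, -8], [0, 0, 0]]
  hand: 6.0

```text
t: 9.45
position: [0.5695, 0.1073, 0.2688]
tcp_rot: [0.755, 0.656, -0.001, -0.0]
force: [0.7, -0.3, -0.1]
grip_width: 0.681
finger_force: 0.0
```

Run:
```python
from bench import r
from h import *;import pickle
o=r.get_obs();print(o['t'],o['position'],o['force'])
F={n:r.grab_frame(n) for n in("wrist","side")};pickle.dump(F,open("f4.pkl","wb"))
crop(F["wrist"]["pixels"],180,180,380,380,3,"a.png")
crop(F["side"]["pixels"],240,160,340,300,4,"b.png")
A=cv2.imread("pics/a.png")[:560];B=cv2.imread("pics/b.png")
cv2.imwrite("pics/c4.png",np.hstack([A,B])[:, :1000] if 0 else cv2.resize(np.hstack([A,B]),(800,448)))
```

```text
9.45 [0.56952045 0.10729084 0.26875136] [ 0.72205905 -0.33746    -0.07928531]
```

View pics/c4.png

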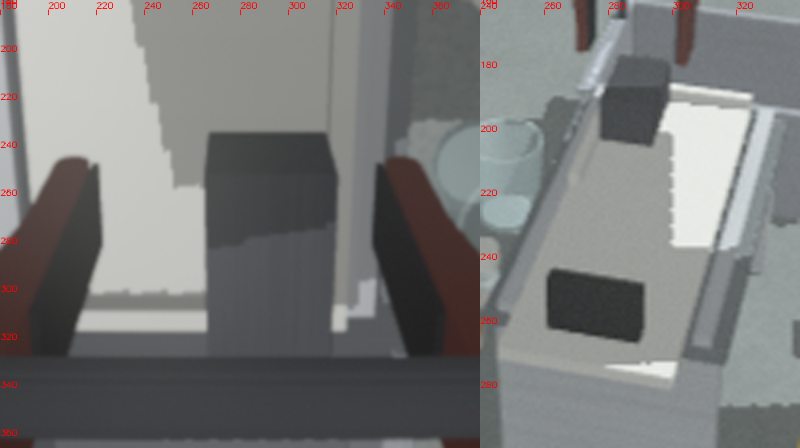

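In c4's left part the block's lower near corner at (327,133) meets the side fence line at column 329, so it is flush in y. The end fence's inner base is at crop row 293 and its top edge at row 310. I'll work out the gap along x in numbers.

Run:
```python
from h import *;import pickle
np.set_printoptions(precision=4,suppress=True)
F=pickle.load(open("f4.pkl","rb"));w=F["wrist"];im=cv2.cvtColor(w["pixels"],cv2.COLOR_BGR2GRAY).astype(float)
for c in(225,235,245,255,275,290,305):
    g=np.diff(im[:,c]);print(c,[(i,int(g[i])) for i in range(215,325) if abs(g[i])>9])
for y in(228,232,238,245,255,265,290): 
    g=np.diff(im[y]);print("row",y,[(i,int(g[i])) for i in list(range(250,350)) if abs(g[i])>7])
u=np.array([.1409,.990,0]);v=np.array([.99,-.1409,0])
p=lambda uv,z:(lambda X:(round(X@u,4),round(X@v,4)))(onplane(w,uv,z))
print("near bottom",p((270,235.5),.15),p((310,235.5),.15),"near top",p((290,252.5),.186))
print("fence base",p((240,302.5),.15),"fence top in",p((240,309.5),.16),"fence top out",p((240,318),.16))
```

```text
225 [(300, -21), (301, -24), (302, -14), (308, 27), (309, 24), (316, -20), (317, -44), (318, -29)]
235 [(301, -22), (302, -28), (303, -12), (308, 26), (309, 25), (316, -19), (317, -43), (318, -29)]
245 [(222, 16), (223, 17), (300, -20), (301, -24), (302, -15), (308, 25), (309, 25), (310, 10), (316, -18), (317, -40), (318, -30)]
255 [(256, 19), (257, 23), (301, -22), (302, -26), (303, -13), (308, 25), (309, 25), (310, 10), (316, -18), (317, -39), (318, -31)]
275 [(233, -13), (234, -36), (235, -19)]
290 [(233, -14), (234, -37), (235, -21)]
305 [(233, -14), (234, -37), (235, -23)]
row 228 [(315, -9), (317, 12), (340, -15), (341, -10)]
row 232 [(315, -10), (317, 10), (327, -8), (339, -8), (340, -17), (341, -8), (349, 12)]
row 238 [(265, -25), (266, -28), (267, -10), (315, 20), (316, 33), (317, 18), (339, -12), (340, -13), (344, 9)]
row 245 [(250, -29), (251, -14), (264, -18), (265, -32), (266, -16), (317, 25), (318, 33), (319, 13), (339, -18), (340, -14), (348, 8), (349, 15)]
row 255 [(250, -9), (251, -28), (252, -14), (263, -11), (264, -36), (265, -19), (319, 19), (320, 33), (321, 17), (334, -13), (335, -32), (336, -26)]
row 265 [(263, -12), (264, -50), (265, -47), (266, -9), (318, 10), (319, 30), (320, 30), (334, -22), (335, -33), (336, -15)]
row 290 [(263, -9), (264, -38), (265, -42), (266, -14), (318, 21), (319, 27), (335, -9), (336, -26), (337, -31), (338, -14)]
near bottom (np.float64(0.1666), np.float64(0.5425)) (np.float64(0.1667), np.float64(0.575)) near top (np.float64(0.1677), np.float64(0.5576))
fence base (np.float64(0.104), np.float64(0.516)) fence top in (np.float64(0.1036), np.float64(0.517)) fence top out (np.float64(0.0952), np.float64(0.5167))
```

play_rows:
  deltas:
    - [[1.5, 0, 0], [0, 0, -9]]
    - [[4, -0.3, 0], [0, 0, -18]]
    - [[6.5, -0.6, 0], [0, 0, -27]]
    - [[9, -0.9, 0], [0, 0, -36]]
    - [[11.5, -1.2, 0], [0, 0, -45]]
    - [[14, -1.4, 0], [0, 0, -54]]
    - [[16, -1.6, 0], [0, 0, -63]]
    - [[17.5, -1.7, 0], [0, 0, -72]]
    - [[17.9, -1.7, 0], [0, 0, -81]]
    - [[17.9, -1.7, 0], [0, 0, -90]]
    - [[17.9, -1.7, 0], [0, 0, -90]]
    - [[17.9, -1.7, 0], [0, 0, -90]]

```text
t: 11.05
position: [0.579, 0.2851, 0.2689]
tcp_rot: [0.072, 0.997, -0.0, -0.001]
force: [0.4, -0.4, 0.4]
grip_width: 0.685
finger_force: 0.0
```

Run:
```python
from bench import r
from h import *;import pickle
np.set_printoptions(precision=4,suppress=True)
o=r.get_obs();print(o['t'],o['position'],o['tcp_rot'],o['force'],o['joints'])
F={n:r.grab_frame(n) for n in("wrist","scene")};pickle.dump(F,open("f5.pkl","wb"))
A=cv2.cvtColor(F["wrist"]["pixels"],cv2.COLOR_BGR2BGRA)[:,:,:3].copy()
for x in range(0,560,40): cv2.putText(A,str(x),(x,10),0,.35,(0,0,255),1)
B=cv2.resize(F["scene"]["pixels"][220:340,190:340],None,fx=3,fy=3)
C=np.zeros((420,560+450,3),np.uint8);C[:,:560]=A;C[:360,560:]=B;cv2.imwrite("pics/c5.png",cv2.resize(C,(800,333)) if 0 else C[:, :])
s=800/1010;cv2.imwrite("pics/c5.png",cv2.resize(C,None,fx=s,fy=s))
```

```text
11.05 [0.579  0.2851 0.2689] [ 0.0724  0.9974 -0.0004 -0.0006] [ 0.4168 -0.3905  0.3809] [ 0.3507  0.4082  1.3778 -0.0002  1.357  -1.0751]
```

View pics/c5.png

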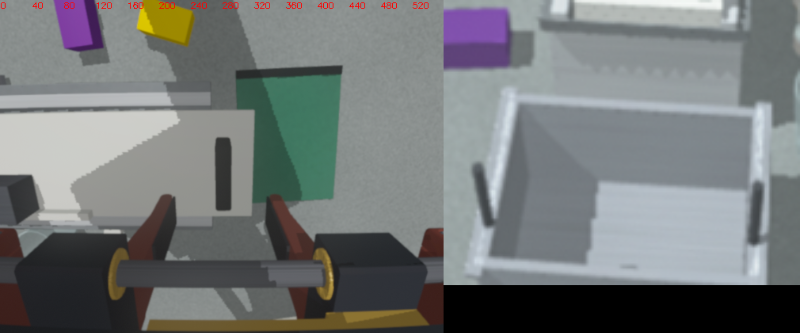

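The wrist view (left) shows the fin at about display (223,172), midway between the fingers, with the block on the board at far left. The scene crop shows the rods: the left one from (477,165) to (487,222), the right one from (756,183) to (753,242).

Run:
```python
from h import *;import pickle
np.set_printoptions(precision=4,suppress=True)
F=pickle.load(open("f5.pkl","rb"));w=F["wrist"];s=F["scene"]
u=np.array([.1409,.990,0]);v=np.array([.99,-.1409,0])
uv=lambda X:(round(X@u,4),round(X@v,4))
im=cv2.cvtColor(w["pixels"],cv2.COLOR_BGR2GRAY)
m=((im<75)*255).astype(np.uint8);m[:160]=0;m[275:]=0;m[:,:255]=0;m[:,:][:,305:]=0
c=max(cv2.findContours(m,0,2)[0],key=cv2.contourArea);print(cv2.boundingRect(c),cv2.minAreaRect(c))
x,y,W,H=cv2.boundingRect(c)
for yy in(185,215,245):
    g=np.diff(im[yy].astype(float));print(yy,[(i,int(g[i])) for i in range(262,330) if abs(g[i])>9])
print("fin top L,R",uv(onplane(w,(x,y+H/2),.19)),uv(onplane(w,(x+W,y+H/2),.19)),"ends",uv(onplane(w,(x+W/2,y),.15)),uv(onplane(w,(x+W/2,y+H),.19)))
D=lambda a,b:(190+(a-443.6)/2.376-.3,220+b/2.376-.3)
gs=cv2.cvtColor(s["pixels"],cv2.COLOR_BGR2GRAY)
for n,(x0,x1,y0,y1) in dict(L=(198,214,284,318),R=(314,328,290,327)).items():
    mm=(gs[y0:y1,x0:x1]<85).astype(np.uint8);P=np.argwhere(mm);
    t=P[P[:,0]==P[:,0].min()].mean(0);b=P[P[:,0]==P[:,0].max()].mean(0)
    print(n,"top",t+[y0,x0],"bot",b+[y0,x0], uv(onplane(s,(t[1]+x0+.5,t[0]+y0+.5),.178)),uv(onplane(s,(b[1]+x0+.5,b[0]+y0+.5),.111)))
F4=pickle.load(open("f4.pkl","rb"));sd=F4["side"]
gs=cv2.cvtColor(sd["pixels"],cv2.COLOR_BGR2GRAY)
for n,(x0,x1,y0,y1) in dict(L=(279,290,139,170),R=(344,356,146,176)).items():
    mm=(gs[y0:y1,x0:x1]<75).astype(np.uint8);P=np.argwhere(mm);
    t=P[P[:,0]==P[:,0].min()].mean(0);b=P[P[:,0]==P[:,0].max()].mean(0)
    print("side",n,"top",t+[y0,x0],"bot",b+[y0,x0], uv(onplane(sd,(t[1]+x0+.5,t[0]+y0+.5),.178)),uv(onplane(sd,(b[1]+x0+.5,b[0]+y0+.5),.111)))
```

```text
(272, 174, 20, 91) ((281.5, 219.0), (90.0, 19.0), 90.0)
185 [(269, -11), (270, -40), (271, -35), (290, 18), (291, 39), (292, 30), (319, -32), (320, -24)]
215 [(270, -23), (271, -43), (272, -21), (290, 25), (291, 43), (292, 22), (318, -27), (319, -28)]
245 [(270, -12), (271, -45), (272, -35), (290, 25), (291, 42), (292, 23), (317, -25), (318, -29)]
fin top L,R (np.float64(0.3597), np.float64(0.5269)) (np.float64(0.3732), np.float64(0.527)) ends (np.float64(0.3669), np.float64(0.5033)) (np.float64(0.3664), np.float64(0.5608))
L top [292.  204.5] bot [314.  208.5] (np.float64(-0.0762), np.float64(0.4392)) (np.float64(-0.0731), np.float64(0.4375))
R top [299. 323.] bot [322. 320.] (np.float64(-0.0751), np.float64(0.6207)) (np.float64(-0.0742), np.float64(0.6194))
side L top [144. 289.] bot [164. 284.] (np.float64(-0.0703), np.float64(0.6028)) (np.float64(-0.0721), np.float64(0.6167))
side R top [154. 350.] bot [170. 348.] (np.float64(-0.0563), np.float64(0.4332)) (np.float64(-0.0846), np.float64(0.4357))
```

play_rows:
  deltas:
    - [[0, 0.2, 2], [0, 0, 0]]
    - [[0, 0.3, 5], [0, 0, 0]]
    - [[0, 0.3, 7.5], [0, 0, 0]]
    - [[0, 0.3, 8.5], [0, 0, 0]]
    - [[0, 0.3, 8.8], [0, 0, 0]]
    - [[0, 0.3, 8.8], [0, 0, 0]]

```text
t: 11.9
position: [0.5801, 0.2889, 0.1824]
tcp_rot: [0.071, 0.997, 0.0, 0.0]
force: [-0.6, 0.0, 1.1]
grip_width: 0.682
finger_force: 0.0
```

play_rows:
  deltas:
    - [[0, 0, 0], [0, 0, 0]]
    - [[0, 0, 0], [0, 0, 0]]
    - [[0, 0, 0], [0, 0, 0]]
    - [[0, 0, 0], [0, 0, 0]]
    - [[0, 0, 0], [0, 0, 0]]
    - [[0, 0, 0], [0, 0, 0]]
    - [[0, 0, 0], [0, 0, 0]]
    - [[0, 0, 0], [0, 0, 0]]
  hand: 0.5
  squeeze: 25

```text
t: 12.9
position: [0.5795, 0.2882, 0.1817]
tcp_rot: [0.071, 0.998, -0.0, -0.0]
force: [-0.1, -5.2, 1.8]
grip_width: 0.156
finger_force: 25.0
```

play_rows:
  deltas:
    - [[0, 0, 0.05], [0, 0, 0]]
    - [[0, 0, 0.1], [0, 0, 0]]
    - [[0, 0, 0.1], [0, 0, 0]]
  squeeze: 60

```text
t: 13.28
position: [0.5795, 0.2883, 0.1816]
tcp_rot: [0.071, 0.998, -0.0, 0.0]
force: [-2.4, -6.1, 9.3]
grip_width: 0.156
finger_force: 60.0
```

play_rows:
  deltas:
    - [[0, -0.1, 0], [0, 0, 0]]
    - [[0, -0.4, 0], [0, 0, 0]]
    - [[0, -0.9, 0], [0, 0, 0]]
    - [[0, -1.6, 0], [0, 0, 0]]
    - [[0, -2.3, 0], [0, 0, 0]]
    - [[0, -3.0, 0], [0, 0, 0]]
    - [[0, -3.7, 0], [0, 0, 0]]
    - [[0, -4.4, 0], [0, 0, 0]]
    - [[0, -5.1, 0], [0, 0, 0]]
    - [[0, -5.6, 0], [0, 0, 0]]
    - [[0, -5.9, 0], [0, 0, 0]]
    - [[0, -6, 0], [0, 0, 0]]
    - [[0, -6, 0], [0, 0, 0]]

```text
t: 14.9
position: [0.5724, 0.2316, 0.1817]
tcp_rot: [0.071, 0.997, 0.002, 0.001]
force: [2.3, 5.2, 4.9]
grip_width: 0.158
finger_force: 60.0
```

play_rows:
  deltas:
    - [[0, -0.1, 0.03], [0, 0, 0]]
    - [[0, -0.4, 0.05], [0, 0, 0]]
    - [[0, -0.9, 0.05], [0, 0, 0]]
    - [[0, -1.6, 0.05], [0, 0, 0]]
    - [[0, -2.3, 0.05], [0, 0, 0]]
    - [[0, -3.0, 0.05], [0, 0, 0]]
    - [[0, -3.7, 0.05], [0, 0, 0]]
    - [[0, -4.4, 0.05], [0, 0, 0]]
    - [[0, -4.8, 0.05], [0, 0, 0]]
    - [[0, -5, 0.05], [0, 0, 0]]
    - [[0, -5, 0.05], [0, 0, 0]]

```text
t: 16.27
position: [0.5656, 0.1832, 0.1819]
tcp_rot: [0.071, 0.997, 0.003, 0.002]
force: [-0.3, 10.2, 10.0]
grip_width: 0.157
finger_force: 60.1
```

play_rows:
  deltas:
    - [[0, -0.1, 0.03], [0, 0, 0]]
    - [[0, -0.4, 0.05], [0, 0, 0]]
    - [[0, -0.9, 0.05], [0, 0, 0]]
    - [[0, -1.6, 0.05], [0, 0, 0]]
    - [[0, -2.3, 0.05], [0, 0, 0]]
    - [[0, -3.0, 0.05], [0, 0, 0]]
    - [[0, -3.7, 0.05], [0, 0, 0]]
    - [[0, -4.4, 0.05], [0, 0, 0]]
    - [[0, -4.8, 0.05], [0, 0, 0]]
    - [[0, -5, 0.05], [0, 0, 0]]
    - [[0, -5, 0.05], [0, 0, 0]]

```text
t: 17.65
position: [0.5588, 0.1354, 0.1823]
tcp_rot: [0.071, 0.997, 0.005, 0.002]
force: [-2.5, 16.5, 15.6]
grip_width: 0.156
finger_force: 60.0
```

Run:
```python
from bench import r
from h import *;import pickle
np.set_printoptions(precision=4,suppress=True)
o=r.get_obs();print(o['t'],o['position'],o['tcp_rot'],o['force'])
F={n:r.grab_frame(n) for n in("side","scene")};pickle.dump(F,open("f6.pkl","wb"))
crop(F["scene"]["pixels"],195,200,335,340,4,"a.png");crop(F["side"]["pixels"],270,135,370,275,4,"b.png")
A=cv2.imread("pics/a.png");B=cv2.imread("pics/b.png")
C=np.hstack([A,B]);print(C.shape);cv2.imwrite("pics/c6.png",cv2.resize(C,None,fx=800/C.shape[1],fy=800/C.shape[1]))
```

```text
17.65 [0.5588 0.1354 0.1823] [0.0711 0.9975 0.0046 0.0021] [-2.5209 16.5314 15.6264]
(560, 960, 3)
```

View pics/c6.png

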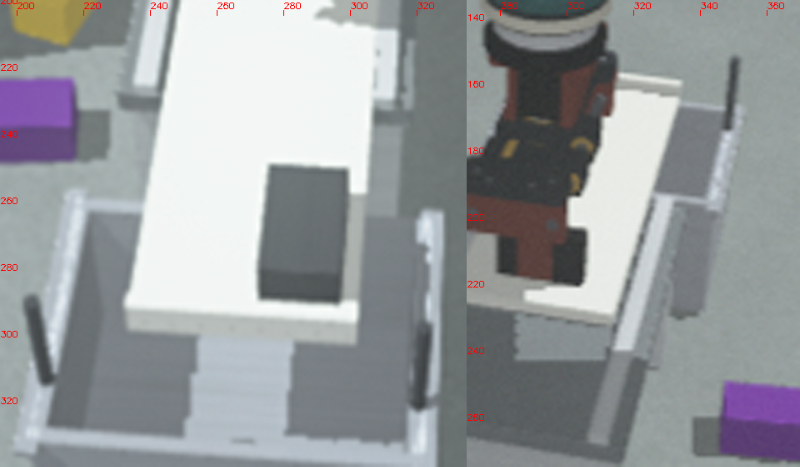

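Scene crop (left): the block sits tight in the corner at (310,235). The board's end face runs from (125,308) to (357,322) along its top edge, and the rods are at (38,340) and (422,365). The board is level and clear of the bath.

Run:
```python
from h import *;import pickle
F=pickle.load(open("f6.pkl","rb"));s=F["scene"];sd=F["side"]
u=np.array([.1409,.990,0]);v=np.array([.99,-.1409,0])
uv=lambda X:(round(X@u,4),round(X@v,4))
D=lambda a,b:(195+a/3.333-.4,200+b/3.333-.4)
for n,a,b,z in[("endtopL",126,308,.16),("endtopR",357,322,.16),("endbotL",128,331,.14),("endbotR",357,343,.14),("rodL top",30,296,.178),("rodR top",427,322,.178),("rodL base",47,383,.111),("rodR base",419,409,.111)]:
    print(n,uv(onplane(s,D(a,b),z)))
D2=lambda a,b:(270+(a-466.7)/3.333-.4,135+b/3.333-.4)
for n,a,b,z in[("s endR",682,83,.16),("s rodR top",736,58,.178),("s rodR base",728,128,.111)]:
    print(n,uv(onplane(sd,D2(a,b),z)))
g=cv2.cvtColor(s["pixels"],cv2.COLOR_BGR2GRAY).astype(float)
for c in(240,255,270,285,295): 
    d=np.diff(g[:,c]);k=[i for i in range(278,312) if abs(d[i])>9];print(c,[(i,int(d[i])) for i in k])
```

```text
endtopL (np.float64(-0.0594), np.float64(0.478))
endtopR (np.float64(-0.059), np.float64(0.5871))
endbotL (np.float64(-0.0589), np.float64(0.4773))
endbotR (np.float64(-0.0573), np.float64(0.5875))
rodL top (np.float64(-0.0688), np.float64(0.4357))
rodR top (np.float64(-0.0691), np.float64(0.6193))
rodL base (np.float64(-0.0731), np.float64(0.437))
rodR base (np.float64(-0.0739), np.float64(0.6191))
s endR (np.float64(-0.0505), np.float64(0.4746))
s rodR top (np.float64(-0.0697), np.float64(0.4351))
s rodR base (np.float64(-0.071), np.float64(0.4354))
240 [(291, -16), (292, -34), (298, -27), (299, -24)]
255 [(292, -17), (293, -32)]
270 [(293, -17), (294, -32)]
285 [(281, -11), (289, 55), (290, 78), (291, 23), (294, -20), (295, -34), (301, -26), (302, -26)]
295 [(281, -11), (289, 23), (290, 78), (291, 61), (292, 10), (294, -12), (295, -30), (296, -19), (301, -14), (302, -27), (303, -16)]
```

Run:
```python
from h import *;import pickle
F=pickle.load(open("f6.pkl","rb"));sd=F["side"];s=F["scene"]
u=np.array([.1409,.990,0]);v=np.array([.99,-.1409,0])
uv=lambda X:(round(X@u,4),round(X@v,4))
g=cv2.cvtColor(sd["pixels"],cv2.COLOR_BGR2GRAY).astype(float)
for c in(318,321,324,327,330,332):
    d=np.diff(g[:,c]);i=150+np.argmax(d[150:170]);w=d[i-2:i+3].clip(0);y=(w*np.arange(i-2,i+3)).sum()/w.sum()+.5
    print(c,round(y,2),[int(x) for x in g[152:168,c]],uv(onplane(sd,(c,y),.16)))
gs=cv2.cvtColor(s["pixels"],cv2.COLOR_BGR2GRAY).astype(float)
for c in(240,255,270,285):
    d=-np.diff(gs[:,c]);i=288+np.argmax(d[288:298]);w=d[i-2:i+3].clip(0);y=(w*np.arange(i-2,i+3)).sum()/w.sum()+.5
    print("scene",c,round(y,2),uv(onplane(s,(c,y),.16)))
print([int(x) for x in g[145:180,350]]);print([int(x) for x in g[148:180,348]])
```

```text
318 156.49 [154, 152, 155, 152, 153, 219, 217, 174, 162, 164, 226, 235, 233, 233, 233, 234] (np.float64(-0.0558), np.float64(0.5197))
321 161.77 [153, 153, 154, 154, 152, 191, 228, 183, 165, 163, 215, 232, 233, 235, 235, 234] (np.float64(-0.03), np.float64(0.507))
324 157.33 [154, 154, 154, 154, 156, 164, 226, 203, 170, 163, 164, 226, 234, 234, 234, 234] (np.float64(-0.0553), np.float64(0.5031))
327 157.69 [153, 154, 153, 156, 155, 153, 209, 222, 177, 162, 165, 204, 229, 233, 233, 234] (np.float64(-0.0554), np.float64(0.4949))
330 163.62 [155, 153, 153, 152, 149, 150, 181, 227, 190, 167, 164, 160, 225, 234, 234, 234] (np.float64(-0.0263), np.float64(0.4822))
332 158.34 [157, 154, 152, 155, 152, 152, 164, 227, 205, 172, 163, 163, 223, 231, 226, 219] (np.float64(-0.0552), np.float64(0.4813))
scene 240 292.3 (np.float64(-0.059), np.float64(0.49))
scene 255 293.3 (np.float64(-0.059), np.float64(0.5137))
scene 270 294.2 (np.float64(-0.0589), np.float64(0.5374))
scene 285 295.04 (np.float64(-0.0587), np.float64(0.5609))
[160, 157, 156, 155, 156, 155, 137, 103, 80, 75, 76, 77, 76, 76, 85, 88, 92, 97, 107, 110, 109, 132, 142, 148, 141, 153, 156, 159, 162, 172, 174, 176, 175, 171, 163]
[157, 157, 158, 158, 148, 139, 133, 132, 130, 128, 126, 112, 108, 110, 97, 85, 82, 85, 77, 77, 73, 76, 78, 77, 78, 76, 157, 205, 212, 193, 197, 186]
```

play_rows:
  deltas:
    - [[0, -0.1, 0], [0, 0, 0]]
    - [[0, -0.4, 0], [0, 0, 0]]
    - [[0, -0.7, 0], [0, 0, 0]]
    - [[0, -1, 0], [0, 0, 0]]
    - [[0, -1.25, 0], [0, 0, 0]]
    - [[0, -1.4, 0], [0, 0, 0]]
    - [[0, -1.4, 0], [0, 0, 0]]
    - [[0, -1.4, 0], [0, 0, 0]]

```text
t: 18.75
position: [0.5568, 0.122, 0.1824]
tcp_rot: [0.071, 0.997, 0.005, 0.002]
force: [-2.6, 17.9, 17.3]
grip_width: 0.161
finger_force: 60.0
```

Run:
```python
from bench import r
from h import *
o=r.get_obs();print(o['t'],o['position'],o['tcp_rot'],o['force'])
sd=r.grab_frame("side");s=r.grab_frame("scene")
u=np.array([.1409,.990,0]);v=np.array([.99,-.1409,0])
uv=lambda X:(round(X@u,4),round(X@v,4))
print("tcp u",o['position']@u)
g=cv2.cvtColor(sd["pixels"],cv2.COLOR_BGR2GRAY).astype(float)
for c in(318,321,324,327):
    i=145+np.argmax(np.diff(g[145:165,c])>20);d=np.diff(g[:,c]);w=d[i-1:i+3].clip(0);y=(w*np.arange(i-1,i+3)).sum()/w.sum()+.5
    print("side",c,y,uv(onplane(sd,(c,y),.16)))
gs=cv2.cvtColor(s["pixels"],cv2.COLOR_BGR2GRAY).astype(float)
for c in(240,255,270,285):
    d=-np.diff(gs[:,c]);i=290+np.argmax(d[290:304]);w=d[i-2:i+3].clip(0);y=(w*np.arange(i-2,i+3)).sum()/w.sum()+.5
    print("scene",c,round(y,2),uv(onplane(s,(c,y),.16)))
crop(s["pixels"],195,220,335,345,4,"c7.png")
```

```text
18.75 [0.55683975 0.12196895 0.18239693] [0.07118462 0.99744892 0.00489927 0.00209802] [-2.58282085 17.92546716 17.26247892]
tcp u 0.19920797761001852
side 318 154.22602739726028 (np.float64(-0.068), np.float64(0.5218))
side 321 154.5 (np.float64(-0.0685), np.float64(0.5136))
side 324 154.75352112676057 (np.float64(-0.0692), np.float64(0.5054))
side 327 155.3695652173913 (np.float64(-0.0679), np.float64(0.4969))
scene 240 299.43 (np.float64(-0.0724), np.float64(0.4917))
scene 255 300.5 (np.float64(-0.0725), np.float64(0.5152))
scene 270 301.47 (np.float64(-0.0725), np.float64(0.5386))
scene 285 302.42 (np.float64(-0.0725), np.float64(0.562))
```

View pics/c7.png

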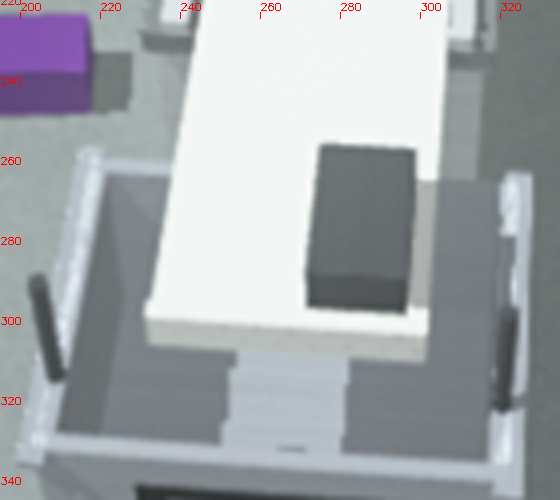

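The board's end lines up with the rods in both cameras, at (145–428, 300–335) in the crop. The block is tight in the corner and the board is level and held. Handing in.

```bash
python3 -c "
from bench import r
print(r.close_job())"
```

```text
the job is handed in; nothing more can be done
None
```

I handed the job in at about 18.8 s. The block is flush in the corner, and the board is held level on the riser with its outer end within about 1 mm of the rods' line by both cameras; the hand-in gave no verdict.

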